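# Hold a converter module on the contacts of a guarded insulation tester

### The job

Take the tall converter module out of the rack, pass it foot first down through the narrow slot in the test fixture's clear finger guard, and push it fully home so that the spring-loaded contact block underneath is pressed right down. Finish while still gripping the module and holding it pressed down: the springs push it back out if you let go. Leave the two short modules in the rack, and do not disturb the bottle or the solder reel.

Things in the scene. Friction and masses are not known exactly. Their poses are not given: they have to be found in the camera images.
- module: tall converter module: grey rectangular block 24 (x) x 50 (y) x 125 mm (z), about 0.2 kg, white label patches on its broad faces, aluminium plate on top. Stands upright in any one of the rack's three bays. Origin at the centre of its underside (the foot), z up. Grip it from above across the 24 mm, within its top 40 mm. It works either way round (half turn about z).
- foot (a point): point at the centre of the tall module's underside (same as its origin), axes as the module
- rack: black plastic rack, fixed, foot plate 100 x 200 x 6 mm; three bays in a row along its y, 58 mm apart, the middle one at its origin. Bay floors 6 mm above the bench, inside 27 (x) x 53 (y) mm, walls up to 45 mm above the bench. The modules' x and y lie along the rack's; above the walls there is free room on both broad faces. Origin at the centre of its underside.
- short_a: a short converter module of the same make, 24 x 50 x 80 mm, standing in another bay; to be left in place. Origin at the centre of its underside
- short_b: the other short module, like short_a; to be left in place
- fixture: insulation test fixture, fixed: aluminium base 150 (x) x 170 (y) mm, 26 mm high, under a clear box-shaped finger guard, top plate 140 x 160 mm with its upper face 86 mm above the bench, screw heads to 90 mm. In the middle of the top a grey slot frame (44 x 70 mm) stands up to 94 mm. Two sockets and a lamp in front (-x). Origin at the centre of its underside.
- slot (a point): centre of the slot's mouth at the top of the grey frame, 94 mm above the bench, axes as the fixture. The throat, 6 to 16 mm below this point, is 26 (x) x 52 (y) mm, 2 mm more than the module; above it the frame flares to 36 x 62 mm. Below it the way is free down to the contact block. The module goes in upright, its 24 mm along the fixture's x.
- contact (a joint): how far the sprung contact block is pressed down, m: 0 released, 0.006 pressed right down on its stop. Its springs push up with about 5 N at 0, growing to about 10 N at 0.006; more force than that meets the solid stop. It rises again when let go. The module's own weight does not press it down.
- contact_top (a point): centre of the upper face of the white contact block (30 x 56 mm, with brass pins) under the slot, which moves with it: 60 mm below the slot's mouth when released, 66 mm when pressed right down
- wash_bottle: white capped bottle, 52 mm across and 150 mm tall, standing on the bench; bystander. Origin at the centre of its underside
- solder_reel: metal reel, 54 mm across and 46 mm high, standing on its flange on the bench; bystander. Origin at the centre of its underside
Mind the look-alikes: they are no part of the job. What is shaped like the module but yellow is not meant.

How it is judged:
By the outcome, as a careful person would: the job done as asked, in the order asked, and still so for the second after the job is handed in, while the arm keeps its last pose, push and grip.
It also fails if it takes over 48 s, if anything falls off the work surface, if the arm or the gripper's body presses on something with over 40 N, if the wrist force passes 120 N, or if a joint passes its speed limit or range.

### The arm

A 7-joint arm with a two-finger parallel gripper is mounted at the origin on the work surface. World frame = base frame: x ahead of the robot, y to its left, z up, the work surface at z = 0. Lengths are in mm, angles in rad, forces in N, time in s.
With the tool pointing down it reaches from about 425 to 950 mm from the base axis. Payload 16.7 kg.
Tool frame: the origin (TCP) lies on the centre line of the jaws, within the pads' length; the fingertips stand 11 mm ahead of it and the grasp point (between the pads) lies 8 mm behind it; z points along the fingers, y is the line along which they close (so a half turn about z gives the same grasp; the last joint's range is limited). The gripper opens to 94 mm and grips with 3 to 60 N. Pads are 16 mm wide; open, the fingers measure 119 mm over their backs; the gripper's body (75 mm by 177 mm) begins 78 mm behind the grasp point.
Start: joints at [1.089, 0.426, 0.074, 1.606, -0.034, 1.111, -0.067], TCP at [219.846, -638.156, 216.467] pointing down, gripper open.
Joint ranges: [-2.85, 2.85], [-0.5, 2.14], [-1.23, 1.37], [0.21, 2.46], [-1.02, 4.16], [0.16, 2.05], [-2.73, 2.73]. Speed limits (rad/s): [1.89, 1.89, 2.39, 2.39, 3.01, 3.01, 3.01].

### API

Orientations are given as a unit quaternion [x, y, z, w].
In Python, from cell import status, viewer, ticket gives the robot as it stands.
- The arm moves only by the tool servo_tool, never from a script. Its argument "targets" is a list of rows, each an object with "grip": the opening, from 0 (shut) to 1 (fully open); "linear": the shift along the world's x, y, z in units of 30 cm (1.0 is 30 cm), a list of three; "rotation": the turn, a rotation vector about the world's x, y, z in units of 30 degrees (1.0 is 30 degrees), a list of three. In form: [{"grip": grip, "linear": [dx, dy, dz], "rotation": [rx, ry, rz]}, ...]. A call has 1 to 5 rows; each row shifts and turns the commanded pose from where the row before left it; what a row does not reach is not made up. A row lasts 1/10 s, in which the tool goes at most 50 mm and 8.59 degrees, less where a joint would pass 70% of its speed; a pose out of reach is approached as far as the arm can. A call with a number of a shift or a turn outside -1 to 1 is refused whole. A call with a gripper value outside its range is refused whole. The fingers move at their own pace and stop on an object; "squeeze" is the grip in N (left out, the last holds). Time passes only in rows, so rows that do not move let the fingers close. It gives the time, the measured TCP pose, the force, the opening and the grip force at its end, in the units of the state.
- status.sense(): the state, without advancing time (a new reading comes with each control period).
- viewer.capture(name): name is "scene" or "top"; returns a dict with "frame" (480x640x3 uint8, red, green, blue), "intrinsics" (3x3 intrinsics, pixels), "k1" (the pictures are not rectified: a ray, as slopes to the right and down, at radius r is drawn at 1 + k1 r^2 times it, then the intrinsics apply), "rvec" (rotation vector, rad) and "tvec" (3), from world to camera coordinates, as OpenCV has them. Camera axes: x right, y down, z forward; pixel columns grow to the right and rows downward; lengths in mm; the calibration is good to about 2 mm. A picture is of the moment at which its call begins. There is no depth.
- ticket.hand_in(): hands the job in; it is judged then, once.
The state is a dict: "t": time; "qpos": joint angles; "qvel": joint speeds; "joint_efforts": joint torques, N m; "tcp_pos": TCP position; "orientation": TCP orientation; "contact_force": force on the tool from outside, world axes, zero at the start; "torque": the same for the moment, N m; "gripper_width": finger opening in mm; "grasp_force": force on a finger pad.
Only numpy, scipy, OpenCV 4.12 (cv2) and the standard library are available. Lean on these libraries where they do the work, as an engineer would, in place of code of your own. Each camera call takes 0.05 s, during which the arm holds its last target. There are 200 camera calls.

## Working session

There is one attempt and no reset: what is moved stays moved. The work goes in short steps, Python scripts to look and compute and a tool call to move; the robot and the scene stay as the last step left them, time stands still between calls to the robot, and variables do not carry over. Pictures are saved under pics/ and viewed, at most 10 in all, crops included, and the job is handed in when it is done.

Besides the shell and the picture viewer there is one more tool, called after "Request:" as name(argument=value, ...) on one line, values as JSON. servo_tool: Moves the arm, as the interface text tells. Its arguments: {"type":"object","properties":{"targets":{"type":"array"},"squeeze":{"type":"number"}},"required":["targets"]}

```bash
ls; mkdir -p pics
python3 - <<'E'
from cell import status, viewer
import cv2,numpy as np
s=status.sense()
print({k:np.round(v,3).tolist() for k,v in s.items()})
for n in("scene","top"):
    c=viewer.capture(n); cv2.imwrite(f"pics/{n}0.png",c["frame"][:,:,::-1])
    R=cv2.Rodrigues(np.array(c["rvec"],float))[0]
    print(n,c["intrinsics"],c["k1"],(-R.T@np.array(c["tvec"]).ravel()).round(1),R.round(2).tolist())
E
```

```text
pics
{'t': 0.0, 'qpos': [1.09, 0.427, 0.074, 1.607, -0.034, 1.111, -0.067], 'qvel': [0.0, 0.002, -0.001, -0.0, -0.001, -0.001, 0.0], 'joint_efforts': [-0.0, -93.582, 3.666, -45.421, -0.049, 0.02, 0.0], 'tcp_pos': [219.72, -637.791, 215.787], 'orientation': [0.986, 0.165, -0.0, -0.001], 'contact_force': [0.695, -0.236, 0.409], 'torque': [0.039, 0.012, 0.003], 'grasp_force': 0.0, 'gripper_width': 94.382}
scene [[545.42008751   0.         311.37554213]
 [  0.         545.42008751 241.11078313]
 [  0.           0.           1.        ]] -0.16191652452452593 [1304.6 -165.2  901.9] [[0.32, 0.95, 0.02], [0.71, -0.23, -0.67], [-0.63, 0.23, -0.75]]
top [[579.75407628   0.         311.91213437]
 [  0.         579.75407628 235.19830826]
 [  0.           0.           1.        ]] 0.03190669770316525 [ 314.1   90.3 1510.4] [[0.03, -1.0, -0.0], [-0.97, -0.03, -0.23], [0.23, 0.01, -0.97]]
```

View pics/scene0.png

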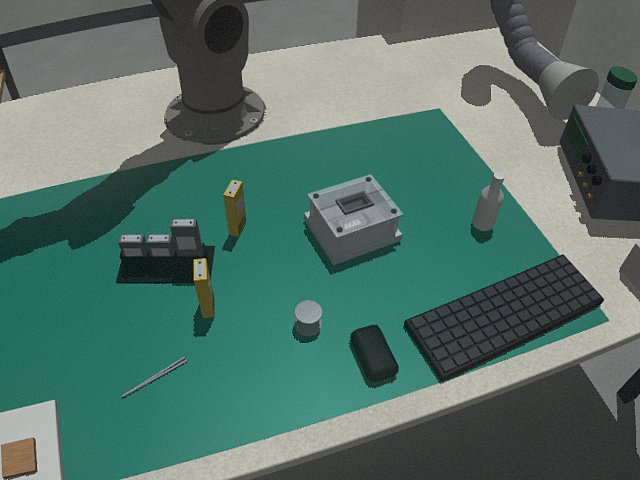

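View pics/top0.png

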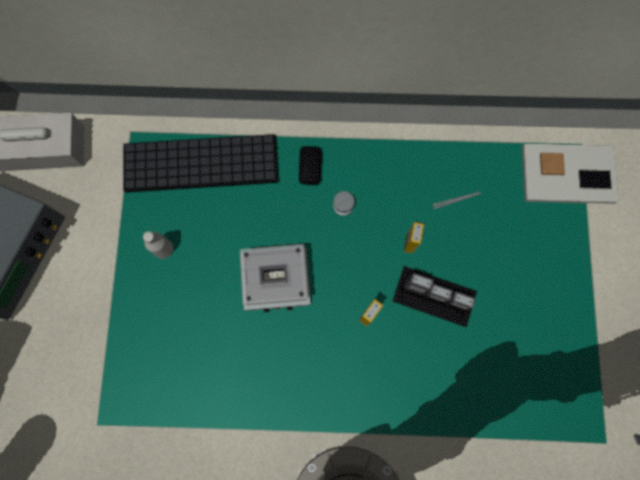

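The scene shows the grey tall module at (185,237) and two short ones at (131,244) and (158,244) in the rack. Yellow look-alikes stand at (234,208) and (203,288), and the fixture slot is at (354,203). In the top view the tall module is at (421,283), the short ones at (441,293) and (463,300), the yellow ones at (372,312) and (415,236), and the slot at (274,274). The bottle (157,243) and reel (344,203) are out of the way.

Candidates by scene pixel: grey (185,237), (158,244), (131,244); yellow (234,208), (203,288). I choose the tall grey one at (185,237) and check it in close crops.

Run:
```python
import cv2,numpy as np
s=cv2.imread("pics/scene0.png");t=cv2.imread("pics/top0.png")
def crop(im,x,y,w,h): return cv2.resize(im[y:y+h,x:x+w],(400,300),interpolation=cv2.INTER_CUBIC)
out=np.vstack([np.hstack([crop(s,110,210,100,75),crop(s,300,165,112,84)]),np.hstack([crop(t,390,255,100,75),crop(t,224,238,100,75)])])
cv2.imwrite("pics/crops1.png",out)
```

```text
(no output)
```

View pics/crops1.png

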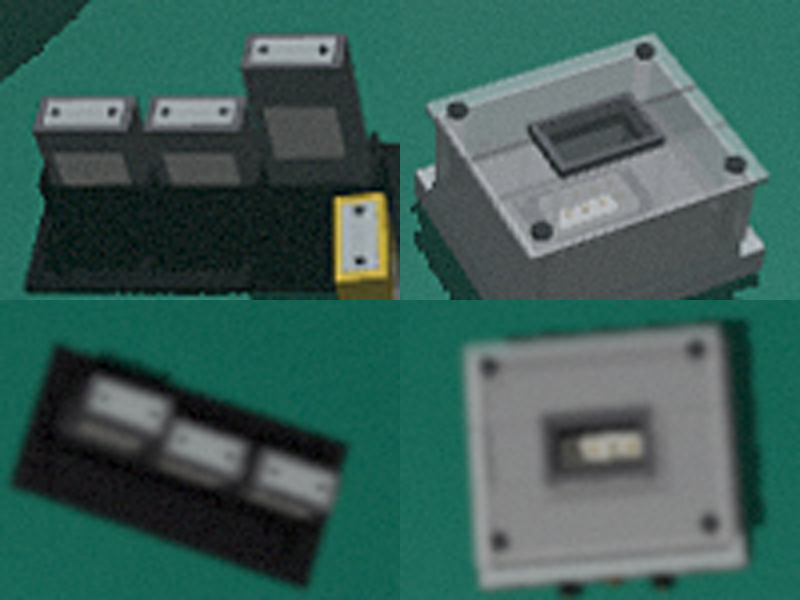

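```bash
cat > h.py <<'E'
import cv2,numpy as np
def cam(c):
    K=np.array(c["intrinsics"],float);d=np.array([c["k1"],0,0,0,0.]);r=np.array(c["rvec"],float).ravel();t=np.array(c["tvec"],float).ravel()
    R=cv2.Rodrigues(r)[0]; return dict(K=K,d=d,r=r,t=t,R=R,im=c["frame"])
def norm(c,p): return cv2.undistortPoints(np.array(p,float).reshape(-1,1,2),c["K"],c["d"]).reshape(-1,2)
def plane(c,p,z):
    n=norm(c,p); D=np.c_[n,np.ones(len(n))]@c["R"]; o=-c["R"].T@c["t"]
    return o+D*((z-o[2])/D[:,2:])
def tri(a,pa,b,pb):
    P=[np.c_[c["R"],c["t"]] for c in(a,b)]
    X=cv2.triangulatePoints(P[0],P[1],norm(a,pa).T,norm(b,pb).T); return (X[:3]/X[3]).T
def proj(c,X): return cv2.projectPoints(np.array(X,float).reshape(-1,1,3),c["r"],c["t"],c["K"],c["d"])[0].reshape(-1,2)
def blob(mask,p):
    n,l,s,ce=cv2.connectedComponentsWithStats(mask.astype(np.uint8))
    i=min(range(1,n),key=lambda i:np.hypot(*(ce[i]-p))+(50 if s[i,4]<4 else 0)); return ce[i],s[i,4],cv2.minAreaRect(np.argwhere(l==i)[:,::-1].astype(np.float32))
def dark(c,p,r=4):
    g=c["im"].mean(2);x,y=np.round(p).astype(int);w=g[y-r:y+r+1,x-r:x+r+1];w=np.clip(np.median(w)*.85-w,0,None)
    yy,xx=np.mgrid[y-r:y+r+1,x-r:x+r+1];return np.array([(w*xx).sum(),(w*yy).sum()])/w.sum()
E
cat > m.py <<'E'
from cell import viewer
from h import *
S=cam(viewer.capture("scene"));T=cam(viewer.capture("top"))
scS=[(394.1,210.9),(339.8,229.7),(368.6,179),(316,195.8)];scT=[(246.2,255),(298,250.5),(249,298.2),(301.5,294)]
a=[dark(S,p) for p in scS];b=[dark(T,p) for p in scT];X=tri(S,a,T,b)
print("screws tri\n",X.round(1));
for c,q in((S,a),(T,b)):
    Y=plane(c,q,90);print("plane90",Y.round(1)[:,:2].tolist(),"mean",Y.mean(0).round(1))
    v=Y[0]+Y[2]-Y[1]-Y[3];u=Y[0]+Y[1]-Y[2]-Y[3];print(" yaw",np.arctan2(-v[0],v[1]),np.arctan2(u[1],u[0]))
def bright(c):
    h=c["im"].astype(int);return (h.min(2)>115)&(h.max(2)-h.min(2)<45)
for n,ps,pt,z in(("tall",(183.8,222.5),(421.5,282),131),("s1",(158.8,238),(441,293),86),("s2",(131,238),(464,300),86)):
    A=blob(bright(S),ps);B=blob(bright(T),pt)
    print(n,tri(S,[A[0]],T,[B[0]]).round(1),plane(S,[A[0]],z).round(1),plane(T,[B[0]],z).round(1),A[1:],B[1:])
    w=plane(S,cv2.boxPoints(A[2]),z)[:,:2];print("  quad",w.round(1).tolist())
E
python3 m.py
```

```text
screws tri
 [[592.8 271.9  87.5]
 [607.8 143.2  87.3]
 [483.9 259.6  88.5]
 [498.8 130.3  87.3]]
plane90 [[595.4, 272.4], [610.4, 143.7], [485.8, 260.6], [501.7, 130.5]] mean [548.3 201.8  90. ]
 yaw 0.11929467182566994 0.11417907290939487
plane90 [[591.6, 269.9], [606.7, 141.5], [483.1, 257.7], [498.1, 129.1]] mean [544.9 199.6  90. ]
 yaw 0.11668859176641043 0.11268811476046428
tall [[ 532.  -158.2  130.7]] [[ 532.8 -156.6  131. ]] [[ 531.7 -159.8  131. ]] (np.int32(137), ((183.0, 222.0), (6.0, 20.0), 90.0)) (np.int32(110), ((421.6500244140625, 281.0500183105469), (16.443843841552734, 6.640782833099365), 18.434947967529297))
  quad [[518.5, -174.0], [530.9, -136.0], [547.1, -138.9], [534.8, -176.6]]
s1 [[ 514.4 -213.6   85. ]] [[ 515.7 -212.5   86. ]] [[ 514.1 -214.5   86. ]] (np.int32(120), ((158.0, 238.0), (6.0, 20.0), 90.0)) (np.int32(97), ((440.95001220703125, 291.6499938964844), (16.12761688232422, 6.324555397033691), 18.43494987487793))
  quad [[501.8, -231.2], [514.7, -191.6], [531.1, -194.1], [518.4, -233.3]]
s2 [[ 496.5 -268.6   84.9]] [[ 498.2 -266.8   86. ]] [[ 496.3 -270.1   86. ]] (np.int32(114), ((130.5, 238.0), (6.0, 19.0), 90.0)) (np.int32(98), ((463.95001220703125, 299.6499938964844), (16.127614974975586, 6.324555397033691), 18.434947967529297))
  quad [[484.3, -285.3], [496.7, -247.1], [513.3, -249.1], [501.1, -286.9]]
```

Measured: tall module top at (532,-158.3,131), the expected height, with rack yaw -0.311 rad; 116 mm spans two bays, as it should. Fixture is near (546.5,201), yaw about 0.115 rad. Moving over the module now.

Request:
servo_tool(targets=[{"grip": 0.55,"linear": [0.07,0.106,0],"rotation": [0,0,0.118]},{"grip": 0.55,"linear": [0.07,0.106,0],"rotation": [0,0,0.118]},{"grip": 0.55,"linear": [0.07,0.106,0],"rotation": [0,0,0.118]},{"grip": 0.55,"linear": [0.07,0.106,0],"rotation": [0,0,0.118]},{"grip": 0.55,"linear": [0.07,0.106,0],"rotation": [0,0,0.118]}], squeeze=50)

```text
t: 0.7
tcp_pos: [325.4, -477.8, 216.4]
orientation: [0.949, 0.316, -0.0, -0.0]
contact_force: [0.8, -1.0, -0.7]
gripper_width: 57.4
grasp_force: 0.0
```

Request:
servo_tool(targets=[{"grip": 0.55,"linear": [0.07,0.106,0],"rotation": [0,0,0.118]},{"grip": 0.55,"linear": [0.07,0.106,0],"rotation": [0,0,0.118]},{"grip": 0.55,"linear": [0.07,0.106,0],"rotation": [0,0,0.118]},{"grip": 0.55,"linear": [0.07,0.106,0],"rotation": [0,0,0.118]},{"grip": 0.55,"linear": [0.07,0.106,0],"rotation": [0,0,0.118]}])

```text
t: 1.2
tcp_pos: [430.4, -318.8, 216.6]
orientation: [0.889, 0.458, -0.0, 0.0]
contact_force: [0.9, 0.1, -0.1]
gripper_width: 51.6
grasp_force: 0.0
```

Request:
servo_tool(targets=[{"grip": 0.55,"linear": [0.07,0.106,0],"rotation": [0,0,0.118]},{"grip": 0.55,"linear": [0.07,0.106,0],"rotation": [0,0,0.118]},{"grip": 0.55,"linear": [0.07,0.106,0],"rotation": [0,0,0.118]},{"grip": 0.55,"linear": [0.07,0.106,0],"rotation": [0,0,0.118]},{"grip": 0.55,"linear": [0.06,0.106,0],"rotation": [0,0,0.118]}])

```text
t: 1.7
tcp_pos: [532.6, -159.7, 216.5]
orientation: [0.808, 0.59, 0.0, 0.0]
contact_force: [0.0, 0.1, -1.0]
gripper_width: 51.6
grasp_force: 0.0
```

Request:
servo_tool(targets=[{"grip": 0.55,"linear": [0,0,0],"rotation": [0,0,0]},{"grip": 0.55,"linear": [0,0,0],"rotation": [0,0,0]}])

```text
t: 1.9
tcp_pos: [531.9, -160.7, 216.2]
orientation: [0.808, 0.589, -0.0, -0.0]
contact_force: [-0.7, -0.9, 0.8]
gripper_width: 51.6
grasp_force: 0.0
```

Run:
```python
from cell import status
import numpy as np
s=status.sense();q=s["orientation"];p=np.array(s["tcp_pos"])
yaw=2*np.arctan2(q[1],q[0])-np.pi/2
print(p.round(1),"closing angle",yaw,"need",-.311)
print("move /300:",((np.array([532,-158.3,101])-p)/300).round(3),"rot/30:",np.degrees(-.311-yaw)/30,np.round(q,4))
```

```text
[ 531.9 -160.7  216.2] closing angle -0.3112805363883717 need -0.311
move /300: [ 0.     0.008 -0.384] rot/30: 0.0005357850351180863 [ 8.082e-01  5.889e-01 -1.000e-04 -2.000e-04]
```

Request:
servo_tool(targets=[{"grip": 0.55,"linear": [0,0.008,-0.09],"rotation": [0,0,0]},{"grip": 0.55,"linear": [0,0,-0.09],"rotation": [0,0,0]},{"grip": 0.55,"linear": [0,0,-0.08],"rotation": [0,0,0]},{"grip": 0.55,"linear": [0,0,-0.07],"rotation": [0,0,0]},{"grip": 0.55,"linear": [0,0,-0.054],"rotation": [0,0,0]}])

```text
t: 2.4
tcp_pos: [530.7, -160.3, 99.9]
orientation: [0.809, 0.587, -0.001, -0.0]
contact_force: [0.4, -1.2, 0.8]
gripper_width: 51.8
grasp_force: 0.0
```

Run:
```python
from cell import status,viewer
import cv2,numpy as np
s=status.sense();print(np.round(s["tcp_pos"],1),np.round(s["contact_force"],1))
a=viewer.capture("scene")["frame"][:,:,::-1];b=viewer.capture("top")["frame"][:,:,::-1]
f=lambda im,x,y:cv2.resize(im[y:y+112,x:x+100],(400,448),interpolation=cv2.INTER_CUBIC)
cv2.imwrite("pics/grasp.png",np.hstack([f(a,120,175),f(b,375,225)]))
```

```text
[ 530.7 -160.3   99.9] [ 0.4 -1.2  0.8]
```

View pics/grasp.png

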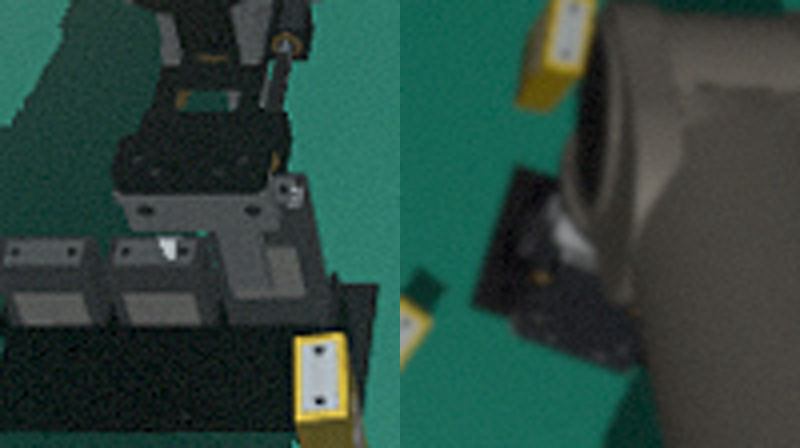

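Run:
```python
from cell import status,viewer
from h import *
S=cam(viewer.capture("scene"))
p=np.array(status.sense()["tcp_pos"]);print(p.round(1))
u=np.array([np.cos(-.311),np.sin(-.311),0]);v=np.array([-u[1],u[0],0])
for w in(-8,0,8):print(w,proj(S,p+u*38+v*w-[0,0,11]).round(1), "crop",((proj(S,p+u*38+v*w-[0,0,11])-[120,175])*4).round())
m=np.array([532,-158.3,0])
for w in(-25,25):print("module face edge",((proj(S,m+u*12+v*w+[0,0,90])-[120,175])*4).round(),((proj(S,m+u*12+v*w+[0,0,131])-[120,175])*4).round())
```

```text
[ 530.8 -159.8  100.7]
-8 [[177.7 250. ]] crop [[231. 300.]]
0 [[181.7 250. ]] crop [[247. 300.]]
8 [[185.7 250. ]] crop [[263. 300.]]
module face edge [[208. 262.]] [[194. 206.]]
module face edge [[307. 261.]] [[295. 205.]]
```

The view shows the jaws straddling the tall grey module: finger at crop (245,290), short modules left of it, yellow box clear at (320,380). It matches the projection, so I close.

Request:
servo_tool(targets=[{"grip": 0.55,"linear": [0.003,0.006,0],"rotation": [0,0,0]},{"grip": 0,"linear": [0,0,0],"rotation": [0,0,0]},{"grip": 0,"linear": [0,0,0],"rotation": [0,0,0]},{"grip": 0,"linear": [0,0,0],"rotation": [0,0,0]},{"grip": 0,"linear": [0,0,0],"rotation": [0,0,0]}], squeeze=50)

```text
t: 3.05
tcp_pos: [532.9, -157.0, 101.6]
orientation: [0.808, 0.589, 0.0, 0.0]
contact_force: [2.7, -0.7, -2.4]
gripper_width: 23.8
grasp_force: 50.0
```

Request:
servo_tool(targets=[{"grip": 0,"linear": [0,0,0],"rotation": [0,0,0]},{"grip": 0,"linear": [0,0,0],"rotation": [0,0,0]}])

```text
t: 3.25
tcp_pos: [532.9, -157.0, 101.5]
orientation: [0.808, 0.589, 0.0, 0.0]
contact_force: [-0.9, -0.2, 5.7]
gripper_width: 23.3
grasp_force: 50.0
```

Run:
```python
from cell import status
import numpy as np
s=status.sense();print({k:np.round(s[k],4).tolist() for k in("tcp_pos","orientation","contact_force","torque","gripper_width","grasp_force")})
```

```text
{'tcp_pos': [532.9323, -156.9962, 101.5265], 'orientation': [0.8085, 0.5885, 0.0001, 0.0001], 'contact_force': [-0.8764, -0.1776, 5.6541], 'torque': [-0.101, 0.2427, 0.0088], 'gripper_width': 23.3195, 'grasp_force': 50.0006}
```

Request:
servo_tool(targets=[{"grip": 0,"linear": [0,0,0.03],"rotation": [0,0,0]},{"grip": 0,"linear": [0,0,0.04],"rotation": [0,0,0]},{"grip": 0,"linear": [0,0,0.05],"rotation": [0,0,0]},{"grip": 0,"linear": [0,0,0.06],"rotation": [0,0,0]},{"grip": 0,"linear": [0,0,0.06],"rotation": [0,0,0]}])

```text
t: 3.75
tcp_pos: [532.6, -156.8, 175.1]
orientation: [0.808, 0.589, 0.0, -0.0]
contact_force: [-0.2, -0.1, -1.3]
gripper_width: 23.8
grasp_force: 50.0
```

Request:
servo_tool(targets=[{"grip": 0,"linear": [0,0,0.08],"rotation": [0,0,0]},{"grip": 0,"linear": [0,0,0.08],"rotation": [0,0,0]},{"grip": 0,"linear": [0,0,0.06],"rotation": [0,0,0]},{"grip": 0,"linear": [0,0,0],"rotation": [0,0,0]},{"grip": 0,"linear": [0,0,0],"rotation": [0,0,0]}])

```text
t: 4.25
tcp_pos: [532.5, -157.0, 239.7]
orientation: [0.808, 0.589, 0.0, 0.0]
contact_force: [-0.2, -0.1, -2.2]
gripper_width: 23.9
grasp_force: 50.0
```

Request:
servo_tool(targets=[{"grip": 0,"linear": [0.004,0.1,0],"rotation": [0,0,0.08]},{"grip": 0,"linear": [0.004,0.12,0],"rotation": [0,0,0.08]},{"grip": 0,"linear": [0.004,0.12,0],"rotation": [0,0,0.08]},{"grip": 0,"linear": [0.004,0.12,0],"rotation": [0,0,0.08]},{"grip": 0,"linear": [0.004,0.12,0],"rotation": [0,0,0.08]}])

```text
t: 4.75
tcp_pos: [537.9, 18.3, 238.3]
orientation: [0.742, 0.67, -0.001, -0.001]
contact_force: [-0.2, -0.1, -1.1]
gripper_width: 23.6
grasp_force: 50.0
```

Request:
servo_tool(targets=[{"grip": 0,"linear": [0.004,0.12,0],"rotation": [0,0,0.08]},{"grip": 0,"linear": [0.004,0.12,0],"rotation": [0,0,0.08]},{"grip": 0,"linear": [0.004,0.12,0],"rotation": [0,0,0.08]},{"grip": 0,"linear": [0.004,0.12,0],"rotation": [0,0,0.08]},{"grip": 0,"linear": [0.009,0.133,0],"rotation": [0,0,0.094]}])

```text
t: 5.25
tcp_pos: [545.5, 201.7, 238.2]
orientation: [0.665, 0.747, -0.001, -0.0]
contact_force: [0.1, -0.6, -2.2]
gripper_width: 24.0
grasp_force: 50.0
```

Request:
servo_tool(targets=[{"grip": 0,"linear": [0,0,0],"rotation": [0,0,0]},{"grip": 0,"linear": [0,0,0],"rotation": [0,0,0]},{"grip": 0,"linear": [0,0,-0.05],"rotation": [0,0,0]},{"grip": 0,"linear": [0,0,-0.02],"rotation": [0,0,0]},{"grip": 0,"linear": [0,0,0],"rotation": [0,0,0]}])

```text
t: 5.75
tcp_pos: [545.6, 199.5, 216.6]
orientation: [0.666, 0.746, -0.001, -0.001]
contact_force: [0.1, -1.2, -1.6]
gripper_width: 23.9
grasp_force: 50.0
```

Run:
```python
from cell import status,viewer
import cv2,numpy as np
s=status.sense();q=s["orientation"];print({k:np.round(s[k],4).tolist() for k in("t","tcp_pos","orientation","contact_force","torque")},2*np.arctan2(q[1],q[0])-np.pi/2)
a=viewer.capture("scene")["frame"][:,:,::-1];b=viewer.capture("top")["frame"][:,:,::-1]
cv2.imwrite("pics/over_s.png",a);cv2.imwrite("pics/over_t.png",b)
f=lambda im,x,y:cv2.resize(im[y:y+150,x:x+100],(400,600),interpolation=cv2.INTER_CUBIC)
cv2.imwrite("pics/over.png",np.hstack([f(a,304,110),f(b,224,205)]))
```

```text
{'t': 5.75, 'tcp_pos': [545.6415, 199.5192, 216.5522], 'orientation': [0.6662, 0.7457, -0.0012, -0.0005], 'contact_force': [0.134, -1.2432, -1.5728], 'torque': [-0.0668, -0.0796, -0.0228]} 0.11251320427549039
```

View pics/over.png

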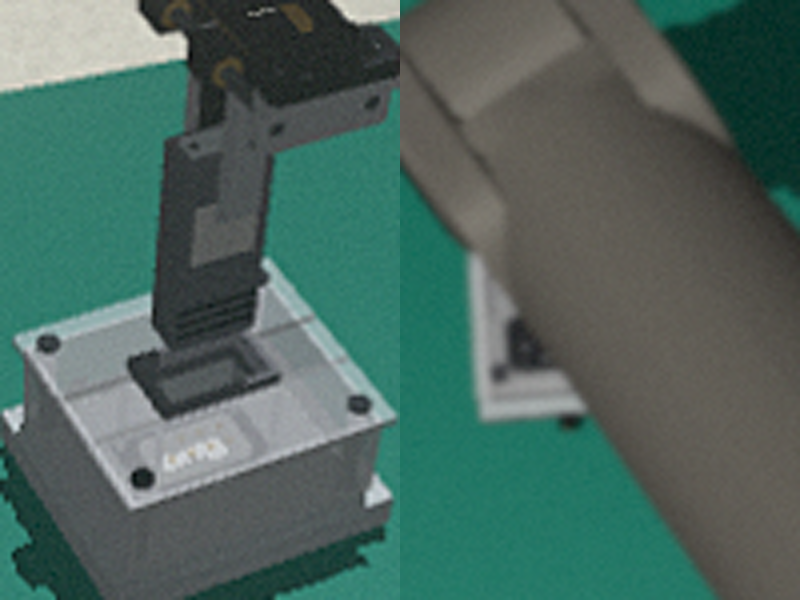

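The crop shows the module upright above the slot: foot corners near (155,325), (178,348) and (250,335), slot frame at (203,378). The arm hides the fixture in the top view, so I'll compare foot and slot in the scene view.

Run:
```python
import cv2
a=cv2.imread("pics/over_s.png")[172:217,330:380]
cv2.imwrite("pics/z.png",cv2.resize(cv2.convertScaleAbs(a,alpha=1.5),None,fx=13,fy=13,interpolation=cv2.INTER_CUBIC))
```

```text
(no output)
```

View pics/z.png

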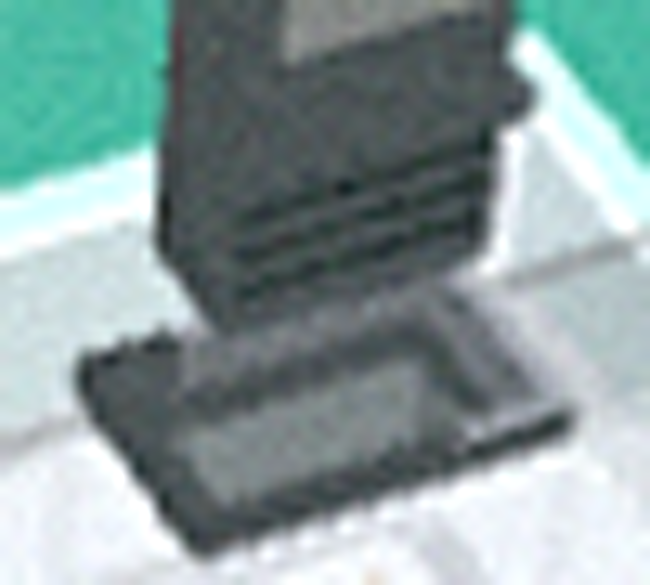

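```bash
cat > f.py <<'E'
from cell import status,viewer
from h import *
S=cam(viewer.capture("scene"))
def box(c,yaw,z,hx,hy):
    u=np.array([np.cos(yaw),np.sin(yaw)]);v=np.array([-u[1],u[0]])
    return np.array([[*(np.array(c)+u*a*hx+v*b*hy),z] for a,b in((-1,-1),(1,-1),(1,1),(-1,1))])
zz=lambda X:((proj(S,X)-[330,172]+.5)*13-.5).round().tolist()
E
python3 - <<'E'
from f import *
s=status.sense();p=s["tcp_pos"];q=s["orientation"];yaw=2*np.arctan2(q[1],q[0])-np.pi/2;print(np.round(p,1),yaw)
R=cv2.Rodrigues(np.zeros(3))[0]
from scipy.spatial.transform import Rotation as Ro
print("tool z",Ro.from_quat(q).as_matrix()[:,2].round(4))
print("foot",zz(box(p[:2],yaw,p[2]-95.5,12,25)))
c=(548.3,201.8)
for z in(86,94):print("frame",z,zz(box(c,.116,z,22,35)))
print("mouth94",zz(box(c,.116,94,18,31)))
un=lambda P:(np.array(P)+.5)/13-.5+[330,172]
print("foot obs",plane(S,un([(158,245),(212,330),(487,250)]),p[2]-95.5).round(1).tolist())
print("frame86 obs",plane(S,un([(203,553),(572,432)]),86).round(1).tolist())
print("frame94 obs",plane(S,un([(80,362),(575,402)]),94).round(1).tolist())
E
```

```text
[546.4 200.6 218.4] 0.113295587593228
tool z [ 0. -0. -1.]
foot [[152.0, 252.0], [222.0, 347.0], [496.0, 259.0], [424.0, 167.0]]
frame 86 [[69.0, 402.0], [193.0, 575.0], [569.0, 450.0], [439.0, 282.0]]
frame 94 [[71.0, 367.0], [196.0, 541.0], [574.0, 415.0], [443.0, 247.0]]
mouth94 [[104.0, 375.0], [207.0, 517.0], [541.0, 406.0], [434.0, 269.0]]
foot obs [[535.9, 175.9, 122.9], [557.1, 177.0, 122.9], [553.1, 226.2, 122.9]]
frame86 obs [[570.0, 172.9, 86.0], [562.4, 241.2, 86.0]]
frame94 obs [[529.9, 166.2, 94.0], [563.3, 240.4, 94.0]]
```

Request:
servo_tool(targets=[{"grip": 0,"linear": [0,0.003,-0.03],"rotation": [0,0,0]},{"grip": 0,"linear": [0,0,-0.02],"rotation": [0,0,0]},{"grip": 0,"linear": [0,0,0],"rotation": [0,0,0]},{"grip": 0,"linear": [0,0,0],"rotation": [0,0,0]},{"grip": 0,"linear": [0,0,0],"rotation": [0,0,0]}])

```text
t: 6.4
tcp_pos: [546.3, 201.9, 203.4]
orientation: [0.666, 0.746, 0.0, 0.0]
contact_force: [-0.9, 0.6, -1.5]
gripper_width: 23.7
grasp_force: 50.0
```

Request:
servo_tool(targets=[{"grip": 0,"linear": [0,0,0],"rotation": [0,0,0]},{"grip": 0,"linear": [0,0,0],"rotation": [0,0,0]},{"grip": 0,"linear": [0,0,0],"rotation": [0,0,0]}])

```text
t: 6.7
tcp_pos: [546.3, 201.8, 203.4]
orientation: [0.666, 0.746, 0.0, 0.0]
contact_force: [0.1, -0.8, -1.7]
gripper_width: 23.7
grasp_force: 50.0
```

Run:
```python
from f import *
s=status.sense();p=s["tcp_pos"];q=s["orientation"];yaw=2*np.arctan2(q[1],q[0])-np.pi/2;print(np.round(p,2),yaw,np.round(s["contact_force"],1),np.round(s["torque"],3))
ims=[viewer.capture("scene")["frame"].astype(float) for _ in range(6)];print(np.round(status.sense()["tcp_pos"],2))
im=np.mean(ims,0)[...,::-1];np.save("im.npy",im)
a=np.clip(im[172:217,330:380]*1.5,0,255).astype(np.uint8)
cv2.imwrite("pics/z2.png",cv2.resize(a,None,fx=13,fy=13,interpolation=cv2.INTER_CUBIC))
print("foot",zz(box(p[:2],yaw,p[2]-95.5,12,25)))
for z in(86,94):print("frame",z,zz(box((546.5,202),.116,z,22,35)))
```

```text
[546.3  201.87 203.35] 0.11392919089443132 [-0.4 -0.2 -1.3] [-0.027 -0.149  0.067]
[546.24 201.83 203.26]
foot [[154.0, 318.0], [223.0, 412.0], [494.0, 324.0], [423.0, 233.0]]
frame 86 [[66.0, 394.0], [190.0, 568.0], [566.0, 442.0], [436.0, 275.0]]
frame 94 [[69.0, 359.0], [193.0, 533.0], [571.0, 407.0], [440.0, 240.0]]
```

View pics/z2.png

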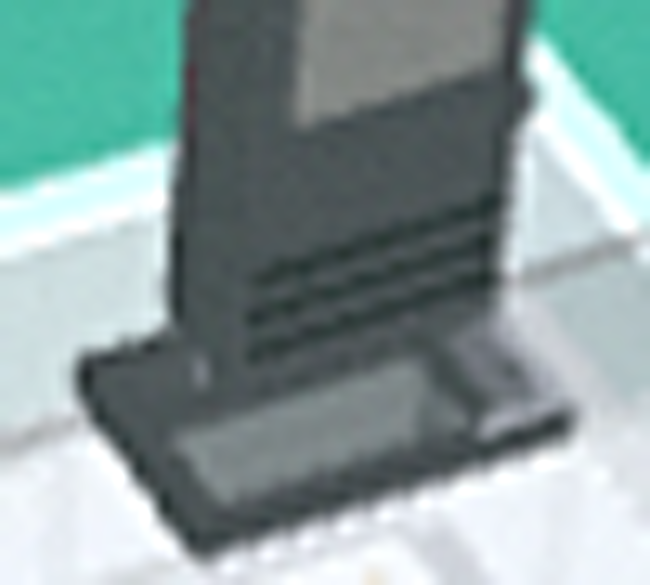

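The settled view has the foot over the frame: foot edges at x of about 172 and 497, frame corners (80,362), (575,402), (203,553). Offset is within about 1 mm, so I enter the flare slowly and watch the side forces.

Request:
servo_tool(targets=[{"grip": 0,"linear": [0,-0.001,-0.02],"rotation": [0,0,0]},{"grip": 0,"linear": [0,0,-0.02],"rotation": [0,0,0]},{"grip": 0,"linear": [0,0,-0.013],"rotation": [0,0,0]},{"grip": 0,"linear": [0,0,0],"rotation": [0,0,0]},{"grip": 0,"linear": [0,0,0],"rotation": [0,0,0]}])

```text
t: 7.55
tcp_pos: [546.2, 201.6, 187.2]
orientation: [0.666, 0.746, -0.0, -0.0]
contact_force: [-0.3, -0.7, -1.6]
gripper_width: 23.8
grasp_force: 50.0
```

Request:
servo_tool(targets=[{"grip": 0,"linear": [0,0,-0.006],"rotation": [0,0,0]},{"grip": 0,"linear": [0,0,0],"rotation": [0,0,0]},{"grip": 0,"linear": [0,0,0],"rotation": [0,0,0]}])

```text
t: 7.85
tcp_pos: [546.3, 201.6, 185.7]
orientation: [0.666, 0.746, 0.0, 0.0]
contact_force: [0.3, -0.8, -1.6]
gripper_width: 23.8
grasp_force: 50.0
```

Request:
servo_tool(targets=[{"grip": 0,"linear": [0,0,-0.004],"rotation": [0,0,0]},{"grip": 0,"linear": [0,0,0],"rotation": [0,0,0]},{"grip": 0,"linear": [0,0,0],"rotation": [0,0,0]}])

```text
t: 8.15
tcp_pos: [546.3, 201.5, 184.3]
orientation: [0.666, 0.746, -0.0, -0.0]
contact_force: [0.3, -0.4, -2.3]
gripper_width: 23.7
grasp_force: 50.0
```

Request:
servo_tool(targets=[{"grip": 0,"linear": [0,0,-0.004],"rotation": [0,0,0]},{"grip": 0,"linear": [0,0,0],"rotation": [0,0,0]},{"grip": 0,"linear": [0,0,0],"rotation": [0,0,0]}])

```text
t: 8.45
tcp_pos: [546.2, 201.5, 183.1]
orientation: [0.666, 0.746, -0.0, -0.0]
contact_force: [0.3, 0.4, -2.1]
gripper_width: 23.9
grasp_force: 50.0
```

Free so far, with the foot at about 87.6. I continue in small steps.

Request:
servo_tool(targets=[{"grip": 0,"linear": [0,0,-0.004],"rotation": [0,0,0]},{"grip": 0,"linear": [0,0,0],"rotation": [0,0,0]},{"grip": 0,"linear": [0,0,0],"rotation": [0,0,0]}])

```text
t: 8.75
tcp_pos: [546.2, 201.5, 181.9]
orientation: [0.666, 0.746, -0.0, -0.0]
contact_force: [-0.8, 1.5, -0.6]
gripper_width: 23.9
grasp_force: 50.0
```

Request:
servo_tool(targets=[{"grip": 0,"linear": [0,0,-0.006],"rotation": [0,0,0]},{"grip": 0,"linear": [0,0,0],"rotation": [0,0,0]},{"grip": 0,"linear": [0,0,0],"rotation": [0,0,0]}])

```text
t: 9.05
tcp_pos: [546.2, 201.5, 180.1]
orientation: [0.666, 0.746, -0.0, -0.0]
contact_force: [0.6, -0.0, -1.4]
gripper_width: 23.6
grasp_force: 50.0
```

Request:
servo_tool(targets=[{"grip": 0,"linear": [0,0,-0.006],"rotation": [0,0,0]},{"grip": 0,"linear": [0,0,-0.006],"rotation": [0,0,0]},{"grip": 0,"linear": [0,0,0],"rotation": [0,0,0]},{"grip": 0,"linear": [0,0,0],"rotation": [0,0,0]}])

```text
t: 9.45
tcp_pos: [546.2, 201.5, 176.5]
orientation: [0.666, 0.746, -0.0, -0.0]
contact_force: [-0.4, 0.5, -1.2]
gripper_width: 24.1
grasp_force: 50.0
```

Request:
servo_tool(targets=[{"grip": 0,"linear": [0,0,-0.008],"rotation": [0,0,0]},{"grip": 0,"linear": [0,0,-0.008],"rotation": [0,0,0]},{"grip": 0,"linear": [0,0,0],"rotation": [0,0,0]},{"grip": 0,"linear": [0,0,0],"rotation": [0,0,0]}])

```text
t: 9.85
tcp_pos: [546.2, 201.5, 171.7]
orientation: [0.666, 0.746, -0.0, -0.0]
contact_force: [0.3, -0.4, -1.4]
gripper_width: 23.4
grasp_force: 50.0
```

Run:
```python
from cell import status,viewer
import cv2,numpy as np
s=status.sense();print({k:np.round(s[k],3).tolist() for k in("tcp_pos","contact_force","torque","grasp_force")})
a=viewer.capture("scene")["frame"][140:240,300:410,::-1]
cv2.imwrite("pics/in.png",cv2.resize(a,(660,600),interpolation=cv2.INTER_CUBIC))
```

```text
{'tcp_pos': [546.17, 201.526, 171.651], 'contact_force': [0.327, -0.384, -1.404], 'torque': [-0.001, -0.066, -0.039], 'grasp_force': 49.998}
```

View pics/in.png

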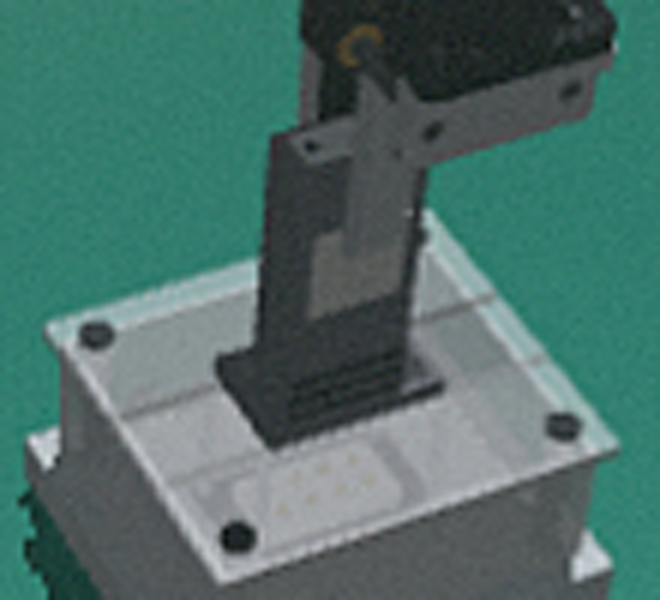

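The foot is through the slot: the module stands inside the frame at (330,390) with no side force. Next I go down towards the contact block.

Request:
servo_tool(targets=[{"grip": 0,"linear": [0,0,-0.02],"rotation": [0,0,0]},{"grip": 0,"linear": [0,0,-0.02],"rotation": [0,0,0]},{"grip": 0,"linear": [0,0,-0.02],"rotation": [0,0,0]},{"grip": 0,"linear": [0,0,0],"rotation": [0,0,0]},{"grip": 0,"linear": [0,0,0],"rotation": [0,0,0]}])

```text
t: 10.4
tcp_pos: [546.1, 201.6, 153.5]
orientation: [0.666, 0.746, -0.0, -0.0]
contact_force: [-0.1, 0.1, -0.7]
gripper_width: 23.4
grasp_force: 50.0
```

Request:
servo_tool(targets=[{"grip": 0,"linear": [0,0,-0.02],"rotation": [0,0,0]},{"grip": 0,"linear": [0,0,-0.02],"rotation": [0,0,0]},{"grip": 0,"linear": [0,0,-0.02],"rotation": [0,0,0]},{"grip": 0,"linear": [0,0,0],"rotation": [0,0,0]},{"grip": 0,"linear": [0,0,0],"rotation": [0,0,0]}], squeeze=60)

```text
t: 10.9
tcp_pos: [546.1, 201.6, 135.6]
orientation: [0.666, 0.746, -0.0, -0.0]
contact_force: [-0.1, -0.6, -2.1]
gripper_width: 23.8
grasp_force: 60.0
```

Expected touch is at TCP of about 129.5 and the stop at about 123.5.

Request:
servo_tool(targets=[{"grip": 0,"linear": [0,0,-0.01],"rotation": [0,0,0]},{"grip": 0,"linear": [0,0,-0.01],"rotation": [0,0,0]},{"grip": 0,"linear": [0,0,0],"rotation": [0,0,0]},{"grip": 0,"linear": [0,0,0],"rotation": [0,0,0]}])

```text
t: 11.3
tcp_pos: [546.2, 201.5, 129.7]
orientation: [0.666, 0.746, -0.0, -0.0]
contact_force: [-0.1, -0.5, -1.3]
gripper_width: 24.1
grasp_force: 60.0
```

Request:
servo_tool(targets=[{"grip": 0,"linear": [0,0,-0.007],"rotation": [0,0,0]},{"grip": 0,"linear": [0,0,0],"rotation": [0,0,0]},{"grip": 0,"linear": [0,0,0],"rotation": [0,0,0]}])

```text
t: 11.6
tcp_pos: [546.3, 201.6, 127.9]
orientation: [0.666, 0.746, 0.0, 0.0]
contact_force: [-0.7, -0.4, 4.7]
gripper_width: 23.9
grasp_force: 60.0
```

Request:
servo_tool(targets=[{"grip": 0,"linear": [0,0,-0.005],"rotation": [0,0,0]},{"grip": 0,"linear": [0,0,0],"rotation": [0,0,0]},{"grip": 0,"linear": [0,0,0],"rotation": [0,0,0]}])

```text
t: 11.9
tcp_pos: [546.3, 201.6, 126.3]
orientation: [0.666, 0.746, 0.0, 0.0]
contact_force: [-1.1, -1.0, 4.7]
gripper_width: 23.5
grasp_force: 60.0
```

Request:
servo_tool(targets=[{"grip": 0,"linear": [0,0,-0.006],"rotation": [0,0,0]},{"grip": 0,"linear": [0,0,0],"rotation": [0,0,0]},{"grip": 0,"linear": [0,0,0],"rotation": [0,0,0]}])

```text
t: 12.2
tcp_pos: [546.3, 201.6, 124.5]
orientation: [0.666, 0.746, 0.0, 0.0]
contact_force: [-1.5, -1.1, 5.1]
gripper_width: 23.9
grasp_force: 60.0
```

Request:
servo_tool(targets=[{"grip": 0,"linear": [0,0,-0.005],"rotation": [0,0,0]},{"grip": 0,"linear": [0,0,0],"rotation": [0,0,0]},{"grip": 0,"linear": [0,0,0],"rotation": [0,0,0]}])

```text
t: 12.5
tcp_pos: [546.4, 201.7, 123.5]
orientation: [0.666, 0.746, 0.0, 0.0]
contact_force: [-3.2, -1.4, 13.3]
gripper_width: 23.7
grasp_force: 60.0
```

Request:
servo_tool(targets=[{"grip": 0,"linear": [0,0,-0.003],"rotation": [0,0,0]},{"grip": 0,"linear": [0,0,0],"rotation": [0,0,0]},{"grip": 0,"linear": [0,0,0],"rotation": [0,0,0]},{"grip": 0,"linear": [0,0,0],"rotation": [0,0,0]}])

```text
t: 12.9
tcp_pos: [546.4, 201.8, 123.4]
orientation: [0.666, 0.746, 0.0, 0.0]
contact_force: [-8.7, -3.5, 26.5]
gripper_width: 23.7
grasp_force: 60.0
```

Request:
servo_tool(targets=[{"grip": 0,"linear": [0,0,0],"rotation": [0,0,0]},{"grip": 0,"linear": [0,0,0],"rotation": [0,0,0]},{"grip": 0,"linear": [0,0,0],"rotation": [0,0,0]},{"grip": 0,"linear": [0,0,0],"rotation": [0,0,0]},{"grip": 0,"linear": [0,0,0],"rotation": [0,0,0]}])

```text
t: 13.4
tcp_pos: [546.5, 201.8, 123.4]
orientation: [0.666, 0.746, 0.0, 0.0]
contact_force: [-7.7, -3.7, 27.0]
gripper_width: 23.7
grasp_force: 60.0
```

Run:
```python
from cell import status,viewer
import cv2,numpy as np
s=status.sense();print({k:np.round(s[k],3).tolist() for k in("t","tcp_pos","contact_force","torque","grasp_force")})
cv2.imwrite("pics/end.png",viewer.capture("scene")["frame"][:,:,::-1])
```

```text
{'t': 13.4, 'tcp_pos': [546.459, 201.755, 123.392], 'contact_force': [-7.711, -3.679, 26.99], 'torque': [-1.039, 2.366, -0.062], 'grasp_force': 60.017}
```

View pics/end.png

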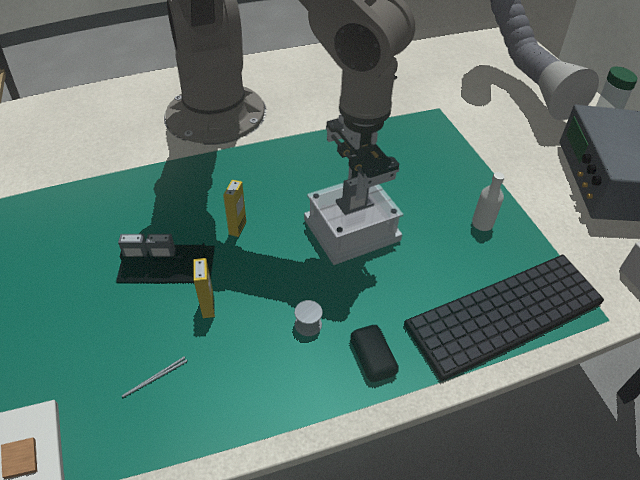

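The end view shows the module down in the fixture at (355,200), still gripped. The short modules at (131,244) and (158,244), bottle, reel and yellow boxes have not moved. The force doubled to 27 N with no further travel, and the foot is at about 28 mm, so the block is on its stop.

```bash
python3 -c "
from cell import ticket
print(ticket.hand_in())"
```

```text
the job is handed in; nothing more can be done
None
```

I handed the job in at about 13.5 s, with the tall module through the slot and still gripped at 60 N, holding the contact block on its stop with about 27 N; the short modules, bottle and reel had not visibly moved.

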